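# Set up the cleaner refill station and open the safety cap

## Task

Get the refill station ready: stand the two empty white bottles upright in the two free cells of the orange crate, one on each blue pad, without dropping them or knocking anything about. Then open the yellow cleaner jug: press its red safety cap fully down, twist it counterclockwise while pressed until it comes free, and lift it straight up about 8 cm. Finish while still holding the cap level in the gripper above the jug's mouth; do not put it down, and leave everything else where it is.

Things in the scene. Friction and masses are not known exactly. Their poses are not given: they have to be found in the camera images.
- refill_a_mid (a point): First empty white refill bottle with a blue band and an open neck, no cap: 150 mm tall; body 54 mm diameter up to 88 mm above its foot, sloping in to a neck 28 mm in diameter from 108 to 150 mm; about 80 g. Point on its axis half-way up, 75 mm above the foot; z is its upward axis
- refill_b_mid (a point): Second empty white refill bottle with a blue band and an open neck, no cap: 150 mm tall; body 54 mm diameter up to 88 mm above its foot, sloping in to a neck 28 mm in diameter from 108 to 150 mm; about 80 g. Point on its axis half-way up, 75 mm above the foot; z is its upward axis
- crate: orange open crate fixed to the table, 169 x 169 mm, 70 mm high; 5 mm walls and a cross of dividers as high part it into 2 x 2 cells of 77 x 77 mm, centred 41 mm from the crate's centre along its x and y. Origin: centre of the underside; x and y along its sides
- pad_a: First flat round blue absorbent pad, 60 mm diameter, 3 mm thick, fixed at the centre of a free cell of the crate; a bottle is to stand on it. Origin: centre of its underside, on the crate's inner floor 5 mm above the table (pad top is 8 mm above the table)
- pad_b: Second flat round blue absorbent pad, 60 mm diameter, 3 mm thick, fixed at the centre of a free cell of the crate; a bottle is to stand on it. Origin: centre of its underside, on the crate's inner floor 5 mm above the table (pad top is 8 mm above the table)
- jug_mouth (a point): mouth of the yellow cleaner jug, held fast in a bracket on the table: point on the neck's axis at its top, 190 mm above the table, inside the shut cap; z up. Jug body 124 x 90 mm (x, y), 143 mm high, grip loop on +x out to 100 mm from the axis; above it a shoulder of radius 42 mm narrows to 22 mm at 162 mm, then a neck flange, radius 23.5 mm, top at 176 mm
- cap_mid (a point): red ribbed round push-and-turn cap, 48 mm diameter, 32 mm high, 40 g; point on its axis half-way up, z up. Shut, its rim is 182 and top 214 mm above the table. Grip its sides, press down fully, keep it down and turn counterclockwise (from above): free to lift from 55 to 78 degrees of turn (aim for 67), hard stop at 80. Unpressed it neither turns nor lifts
- spring_seal (a joint): sprung seal under the cap, m: 0 with the cap shut and untouched, grows as the cap is pressed down, 0.006 at the end of its travel (about -0.001 with the cap off). The cap can turn from 0.0045 on. The spring pushes up with 3 N at 0 and about 8 N at the end
- filled_a_mid (a point): First filled amber bottle with a green band and black cap, 150 mm tall, body 54 mm and cap 34 mm in diameter, already standing in one cell of the crate; leave it alone. Point half-way up on its axis
- filled_b_mid (a point): Second filled amber bottle with a green band and black cap, 150 mm tall, body 54 mm and cap 34 mm in diameter, already standing in one cell of the crate; leave it alone. Point half-way up on its axis
- juice: orange juice bottle, 72 mm diameter, 190 mm tall, bystander, origin centre of its underside
- milk: white milk bottle with blue cap, 72 mm diameter, 170 mm tall, bystander, origin centre of its underside
- tub: clear round food tub with white lid, 106 mm diameter, 70 mm tall, bystander, origin centre of its underside
- tape_roll: brown tape roll lying flat, 90 mm diameter, 48 mm tall, bystander, origin centre of its underside
- stamp: hand stamp with wooden grip, 60 x 30 mm, 66 mm tall, bystander, origin centre of its underside
Not all that is in view belongs to the job. What is shaped like the part that bears refill_a_mid but pink or purple is not meant.

How it is judged (in metres and radians):
On the way, in this order (a step that is already met when the one before it is completed fails the run):
1. both empty bottles stand released on the two pads, one each (((horizontal distance between refill_a_mid and pad_a below 0.02 m and z of refill_a_mid in the frame of pad_a below 0.085 m) or (horizontal distance between refill_a_mid and pad_b below 0.02 m and z of refill_a_mid in the frame of pad_b below 0.085 m)) and angle between each of refill_a_mid, refill_b_mid's own z axis and vertical below 0.12 rad and contact force between each of refill_a, refill_b and the fingers below 0.1 N and linear speed of each of refill_a, refill_b below 0.03 m/s and ((horizontal distance between refill_b_mid and pad_a below 0.02 m and z of refill_b_mid in the frame of pad_a below 0.085 m) or (horizontal distance between refill_b_mid and pad_b below 0.02 m and z of refill_b_mid in the frame of pad_b below 0.085 m)) and horizontal distance between refill_a_mid and refill_b_mid above 0.05 m), for 0.2 s.
2. the cap is pressed down against its spring (value of joint spring_seal above 0.0042 m and contact force between cap and the fingers above 0.5 N), for 0.1 s.
3. the cap, still down on the jug, has been turned (angle between the x axis of cap_mid and the x axis of jug_mouth, either way round above 0.7 rad and distance between cap_mid and jug_mouth below 0.03 m), for 0.05 s.
At the end, for the whole second after the job is handed in: Both refill bottles upright (0.12 rad), released, within 20 mm of a pad centre each, on the cell floor; the cap held still by the fingers (over 2 N), level within 0.35 rad, its centre 45 to 160 mm above the jug mouth, within 40 mm of its axis, not touching the jug (all of step 1 and z of cap_mid in the frame of jug_mouth between 0.045 and 0.16 m and horizontal distance between cap_mid and jug_mouth below 0.04 m and angle between cap_mid's own z axis and vertical below 0.35 rad and contact force between cap and the fingers above 2 N and contact force between cap and jug below 0.1 N and linear speed of cap below 0.03 m/s); the arm keeps its last pose, push and grip.
It fails at once if a bystander is disturbed (moved over 30 mm) (distance of any of filled_a_mid, filled_b_mid, juice, milk, tub, tape_roll, stamp from where it was at the start of the episode above 0.03 m).
It fails at once if an empty bottle is knocked over or tipped steeply (angle between any of refill_a_mid, refill_b_mid's own z axis and vertical above 0.7 rad).
It fails at once if an empty bottle is dropped (falls free faster than 0.8 m/s) ((contact force between refill_a and the arm below 0.05 N and contact force between refill_a and the fingers below 0.05 N and linear speed of refill_a above 0.8 m/s) or (contact force between refill_b and the arm below 0.05 N and contact force between refill_b and the fingers below 0.05 N and linear speed of refill_b above 0.8 m/s)).
It also fails if it takes over 67 s, if anything falls off the work surface, if the arm or the gripper's body presses on something with over 40 N, if the wrist force passes 120 N, or if a joint passes its speed limit or range.

## Robot

A 6-joint arm with a two-finger parallel gripper is mounted at the origin on the work surface. World frame = base frame: x ahead of the robot, y to its left, z up, the work surface at z = 0. Lengths are in m, angles in degrees, forces in N, time in s.
With the tool pointing down it reaches from about 0.375 to 0.9 m from the base axis. Payload 3.1 kg.
Tool frame: the origin (TCP) lies at the very end of the fingers, on their centre line; the grasp point (between the pads) lies 19 mm behind it; z points along the fingers, y is the line along which they close (so a half turn about z gives the same grasp; the last joint's range is limited). The gripper opens to 87 mm and grips with 3 to 60 N. Pads are 19 mm wide; open, the fingers measure 117 mm over their backs; the gripper's body (75 mm by 190 mm) begins 51 mm behind the grasp point.
Start: joints at [-78.868, 30.224, 82.088, -0, 67.689, -10.227], TCP at [0.228, -0.582, 0.223] pointing down, gripper open.
Joint ranges: [-176.69, 176.69], [-43.24, 126.21], [12.49, 139.97], [-82, 262], [0, 151.66], [-163.58, 163.58]. Speed limits (degrees/s): [159.86, 159.86, 180, 180, 180, 180].

## Interface

Orientations are given as a 3x3 rotation matrix whose columns are the frame's x, y, z axes.
In Python, from rig import bot gives the robot as it stands.
- The arm moves only by the tool move_arm, never from a script. Its argument "increments" is a list of rows, each an object with "xyz": the shift along the tool's x, y, z in mm, a list of three; "roll": the turn about the tool's z in rad; "grip": the opening in per cent of the stroke, from 0 (shut) to 100 (fully open). A call has 1 to 5 rows; each row shifts and turns the commanded pose from where the row before left it, along the tool's axes as they then stand; what a row does not reach is not made up. A row lasts 1/12 s, in which the tool goes at most 41.7 mm and 7.16 degrees, less where a joint would pass 70% of its speed; a pose out of reach is approached as far as the arm can. A call is refused whole if a number of a shift passes 41.7 or a number of a turn 0.125, either way. A call with a gripper value outside its range is refused whole. The fingers move at their own pace and stop on an object; the grip force is fixed at half the most. Time passes only in rows, so rows that do not move let the fingers close. It gives the time, the measured TCP pose, the force, the opening and the grip force at its end, in the units of the state.
- bot.read_state(): the state, without advancing time (a new reading comes with each control period).
- bot.capture(name): name is "side" or "top" or "wrist"; returns (picture, depth): 384x512x3 uint8, red, green, blue; 384x512 float32, m along the optical axis (not along the pixel's ray), 0 where there is no reading.
- bot.camera_model(name): a dict with "intrinsics" (3x3 intrinsics, pixels), "rvec" (rotation vector, rad) and "tvec" (3), from world to camera coordinates, as OpenCV has them; the wrist camera has in their place "tool_from_camera" (4x4, takes a point from camera to tool coordinates, whose origin is the TCP and whose axes are the flange's). Camera axes: x right, y down, z forward; pixel columns grow to the right and rows downward; lengths in m; the calibration is good to about 2 mm. A picture is of the moment at which its call begins: read the wrist's pose just before it. camera_model takes no time and is no camera call.
- bot.hand_in(): hands the job in; it is judged then, once.
Trained networks look in the newest picture that a camera, given by its name, has taken for a name from the list of things; names that differ only in an ending like _2 or _b are one class to them, and where a whole thing is asked for, a point or a joint stands for the part that bears it (a point fixed in the world has none). Each returns a list of dicts, best first, with "conf" (0 to 1); they miss things now and then, are a little off and sometimes report something else, mostly with a low value. They report only what shows in the picture. A call takes as long as a camera call. They do not tell look-alikes from the thing itself.
- bot.spot_in(label, camera): "at" ([x, y, z] in m, in the coordinates of the camera as it stood for that picture, good to about 4 mm: the middle of the surface that is visible of it).
- bot.trace(label, camera): "mask" (384x512 bool, what is visible of it).
The state is a dict: "time_s": time; "joint_positions": joint angles; "qvel": joint speeds; "tau": joint torques, N m; "position": TCP position; "tcp_rot": TCP orientation; "force": force on the tool from outside, world axes, zero at the start; "moment": the same for the moment, N m; "opening": opening from 0.0 (shut) to 1.0 (fully open); "grasp_force": force on a finger pad.
Only numpy, scipy, OpenCV 4.12 (cv2) and the standard library are available. Lean on these libraries where they do the work, as an engineer would, in place of code of your own. Each camera call takes 0.05 s, during which the arm holds its last target. There are 200 camera calls.

## Working session

There is one attempt and no reset: what is moved stays moved. The work goes in short steps, Python scripts to look and compute and a tool call to move; the robot and the scene stay as the last step left them, time stands still between calls to the robot, and variables do not carry over. Pictures are saved under pics/ and viewed, at most 10 in all, crops included, and the job is handed in when it is done.

Besides the shell and the picture viewer there is one more tool, called after "Request:" by a JSON object that holds its "method" and its "body". move_arm: Moves the arm, as the interface text tells. Its arguments: {"type":"object","properties":{"increments":{"type":"array"}},"required":["increments"]}

```bash
mkdir -p pics; cat > h.py <<'E'
import numpy as np, cv2
from rig import bot
def c2w(cam, st=None):
    m=bot.camera_model(cam)
    if cam=="wrist":
        st=st or bot.read_state()
        T=np.eye(4);T[:3,:3]=np.array(st["tcp_rot"]);T[:3,3]=st["position"]
        return T@np.array(m["tool_from_camera"]),np.array(m["intrinsics"])
    R=cv2.Rodrigues(np.array(m["rvec"],float))[0];T=np.eye(4);T[:3,:3]=R;T[:3,3]=np.ravel(m["tvec"])
    return np.linalg.inv(T),np.array(m["intrinsics"])
def cloud(depth,T,K):
    v,u=np.mgrid[:depth.shape[0],:depth.shape[1]]
    P=np.stack([(u-K[0,2])/K[0,0]*depth,(v-K[1,2])/K[1,1]*depth,depth,np.ones_like(depth)],-1)
    return (P@T.T)[...,:3]
E
python3 - <<'E'
from h import *
ims=[]
for c in("top","side"):
    T,K=c2w(c); p,d=bot.capture(c); np.savez(f"pics/{c}0.npz",p=p,W=cloud(d,T,K),d=d)
    cv2.imwrite(f"pics/{c}0.png",p[...,::-1])
    for l in("refill_a_mid","crate","pad_a","cap_mid","filled_a_mid","juice","milk","tub","tape_roll","stamp"):
        for r in bot.spot_in(l,c): print(c,l,round(r["conf"],2),np.round((T@np.r_[r["at"],1])[:3],3),np.round((K@(np.array(r["at"])/r["at"][2]))[:2]))
print(bot.read_state())
E
```

```text
top refill_a_mid 0.75 [0.405 0.03  0.097] [246. 249.]
top refill_a_mid 0.65 [ 0.499 -0.057  0.1  ] [274. 217.]
top refill_a_mid 0.62 [0.495 0.03  0.099] [246. 219.]
top refill_a_mid 0.59 [0.493 0.126 0.097] [214. 220.]
top crate 0.68 [ 0.53  -0.249  0.026] [333. 207.]
top pad_a 0.59 [ 0.557 -0.2    0.006] [317. 199.]
top pad_a 0.48 [ 0.473 -0.224  0.011] [325. 225.]
top cap_mid 0.58 [0.535 0.302 0.213] [145. 205.]
top milk 0.71 [0.593 0.43  0.113] [111. 187.]
top tub 0.61 [ 0.785 -0.015  0.071] [260. 126.]
top tub 0.58 [0.379 0.167 0.018] [203. 255.]
top tub 0.57 [0.592 0.431 0.111] [111. 187.]
top tape_roll 0.88 [ 0.464 -0.439  0.046] [395. 228.]
top stamp 0.74 [0.38  0.167 0.019] [204. 255.]
side refill_a_mid 0.92 [0.485 0.043 0.101] [289. 217.]
side refill_a_mid 0.75 [0.489 0.146 0.087] [281. 242.]
side refill_a_mid 0.66 [0.4   0.052 0.081] [316. 228.]
side refill_a_mid 0.66 [ 0.494 -0.044  0.104] [292. 199.]
side refill_a_mid 0.57 [0.53  0.349 0.103] [248. 287.]
side cap_mid 0.61 [ 0.508 -0.226  0.046] [297. 183.]
side cap_mid 0.58 [0.536 0.315 0.217] [248. 243.]
side filled_a_mi
[... 437 characters left out ...]
243975e-03,
        6.76899677e+01, -1.02270328e+01]), 'qvel': array([-0.03651327, -0.01726149, -0.00383827,  0.01928646,  0.00637919,
        0.02074503]), 'tau': array([ 1.29006537e-03, -4.40021718e+01, -1.76988977e+01,  6.35299087e-02,
        5.03888866e-02, -2.62538202e-05]), 'position': array([ 0.22767488, -0.58201625,  0.22253443]), 'tcp_rot': array([[ 9.31298027e-01,  3.64258129e-01, -2.70622841e-05],
       [ 3.64258130e-01, -9.31298026e-01,  4.61569035e-05],
       [-8.39002446e-06, -5.28434902e-05, -9.99999999e-01]]), 'force': array([-0.2399812 ,  0.69225924, -0.05846435]), 'moment': array([-0.01292726, -0.02972709, -0.02264959]), 'grasp_force': 0.0, 'opening': 0.9985175828764289}
```

View pics/top0.png

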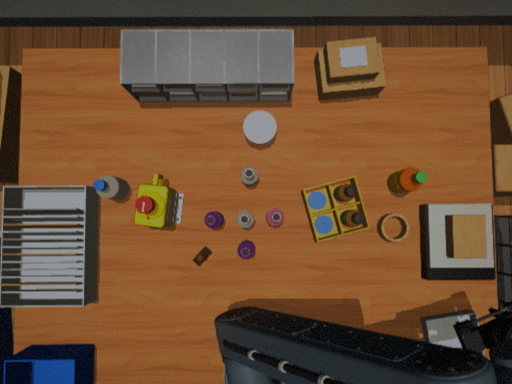

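View pics/side0.png

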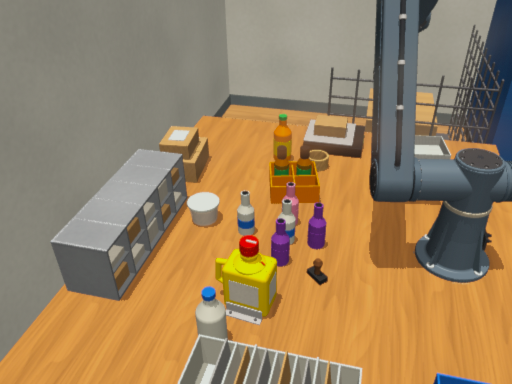

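Top view: the white, blue-banded empties are at about (249,176) and (246,219). The look-alikes are pink (275,217), purple (214,220) and purple (246,249). The pads are at (317,200) and (324,225), the red cap at (145,205). I'll measure from the clouds and confirm with a crop.

```bash
python3 - <<'E'
from h import *
from scipy.optimize import least_squares
D={c:np.load(f"pics/{c}0.npz") for c in("top","side")}
def circ(P,r):
    P=np.median(P,0)+0*P if len(P)<3 else P
    f=lambda s:np.hypot(P[:,0]-s[0],P[:,1]-s[1])-r
    s=least_squares(f,P.mean(0)[:2]+[.005,0],loss="soft_l1",f_scale=.002);return np.round(s.x,4),round(float(np.abs(s.fun).mean()),4),len(P)
for c in D:
    W=D[c]["W"];p=D[c]["p"].astype(int);ok=D[c]["d"]>0
    for n,x,y in(("A",.495,.03),("B",.61,.03),("Bx",.64,.02),("pink",.495,-.057),("purp1",.405,.03),("purp2",.493,.126)):
        near=ok&(np.hypot(W[...,0]-x,W[...,1]-y)<.045)
        for lo,hi,r in((.115,.16,.014),(.02,.085,.027)):
            m=near&(W[...,2]>lo)&(W[...,2]<hi)
            if m.sum()>8: print(c,n,lo,circ(W[m],r),"zmax",W[near][:,2].max().round(3))
    red=ok&(p[...,0]>150)&(p[...,1]<60)&(p[...,2]<60)&(W[...,2]>.17)&(W[...,1]>.2)
    t=red&(W[...,2]>.209); print(c,"cap top",W[t].mean(0).round(4),t.sum(),"bbox mid",((W[t].max(0)+W[t].min(0))/2).round(4),np.ptp(W[t],0).round(3))
    blue=ok&(p[...,2]>p[...,0]+60)&(abs(W[...,2]-.008)<.012)&(W[...,1]<-.12)&(W[...,1]>-.33)&(W[...,0]>.4)
    k,l,s,ce=cv2.connectedComponentsWithStats(blue.astype(np.uint8))
    for i in range(1,k):
        if s[i,4]>20:
            q=W[l==i]; print(c,"pad",q.mean(0).round(4),((q.max(0)+q.min(0))/2).round(4),np.ptp(q,0).round(3),s[i,4])
    rim=ok&(abs(W[...,2]-.07)<.006)&(abs(W[...,0]-.53)<.13)&(abs(W[...,1]+.245)<.13)&(p[...,0]>p[...,2]+70)
    print(c,"crate",cv2.minAreaRect(W[rim][:,:2].astype(np.float32)*1000))
p=D["top"]["p"];a=cv2.resize(p[150:265,190:380],(760,460),interpolation=cv2.INTER_CUBIC)
cv2.imwrite("pics/crop1.png",a[...,::-1])
E
```

```text
top A 0.115 (array([0.4941, 0.0359]), 0.0046, 75) zmax 0.156
top A 0.02 (array([0.4935, 0.0332]), 0.0007, 11) zmax 0.156
top B 0.115 (array([0.6279, 0.0205]), 0.0041, 81) zmax 0.155
top B 0.02 (array([0.6276, 0.0195]), 0.0004, 30) zmax 0.155
top Bx 0.115 (array([0.6279, 0.0205]), 0.0041, 81) zmax 0.155
top Bx 0.02 (array([0.6276, 0.0195]), 0.0004, 30) zmax 0.155
top pink 0.115 (array([ 0.507 , -0.0576]), 0.0047, 70) zmax 0.155
top pink 0.02 (array([ 0.4998, -0.0593]), 0.0001, 10) zmax 0.155
top purp1 0.115 (array([0.3992, 0.0302]), 0.0043, 81) zmax 0.156
top purp1 0.02 (array([0.3995, 0.0302]), 0.0006, 29) zmax 0.156
top purp2 0.115 (array([0.4927, 0.1306]), 0.0042, 83) zmax 0.155
top purp2 0.02 (array([0.4926, 0.1304]), 0.0005, 35) zmax 0.155
top cap top [0.5392 0.307  0.214 ] 80 bbox mid [0.538  0.3086 0.2145] [0.038 0.042 0.008]
top pad [ 0.5548 -0.1993  0.009 ] [ 0.5547 -0.1991  0.01  ] [0.052 0.057 0.014] 229
top pad [ 0.4759 -0.22    0.009 ] [ 0.4767 -0.2202  0.0086] [0.052 0.056 0.013] 228
top crate ((524.4765014648438, -249.39788818359375), (168.76060485839844, 170.1334228515
[... 309 characters left out ...]
199]), 0.0022, 124) zmax 0.157
side Bx 0.02 (array([0.6287, 0.0206]), 0.0015, 277) zmax 0.157
side pink 0.115 (array([ 0.5013, -0.0581]), 0.0025, 117) zmax 0.157
side pink 0.02 (array([ 0.5018, -0.0584]), 0.0017, 82) zmax 0.157
side purp1 0.115 (array([0.4013, 0.0317]), 0.0024, 132) zmax 0.156
side purp1 0.02 (array([0.4013, 0.0313]), 0.0014, 297) zmax 0.156
side purp2 0.115 (array([0.4946, 0.1307]), 0.0024, 149) zmax 0.157
side purp2 0.02 (array([0.4941, 0.131 ]), 0.0013, 302) zmax 0.157
side cap top [0.538  0.3118 0.2156] 167 bbox mid [0.5358 0.3089 0.2145] [0.045 0.047 0.011]
side crate ((525.502685546875, -248.17709350585938), (169.53851318359375, 182.33346557617188), 14.709452629089355)
```

View pics/crop1.png

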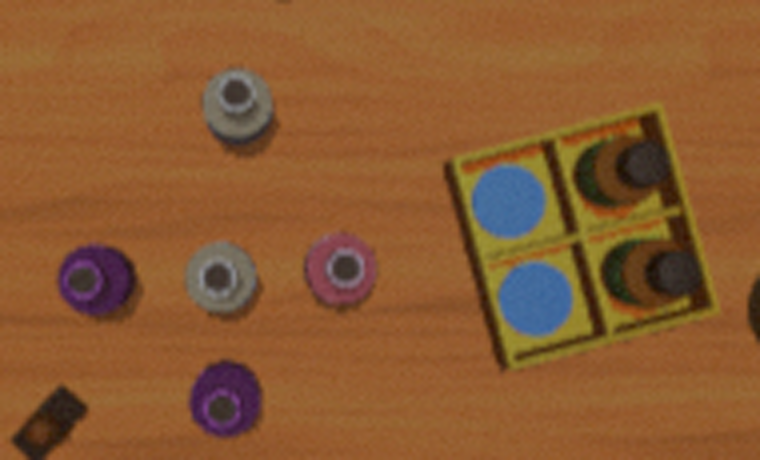

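The crop confirms it: the white bottles are B at crop (237,95), world (0.628, 0.020), and A at (220,280), world (0.495, 0.034). The pink and purple ones are decoys. Pads are at (0.555,-0.199) and (0.476,-0.220), the cap axis at (0.537, 0.309). All heights and sizes match the description. I'll align the tool to world axes and go above B.

Request:
{"method": "move_arm", "body": {"increments": [{"xyz":[0,0,0],"roll":0.124,"grip":55},{"xyz":[0,0,0],"roll":0.124,"grip":55},{"xyz":[0,0,0],"roll":0.124,"grip":55},{"xyz":[0,0,0],"roll":0,"grip":55}]}}

```text
time_s: 1.43
position: [0.2277, -0.5821, 0.2226]
tcp_rot: [[1.0, -0.001, 0.0], [-0.001, -1.0, -0.0], [0.0, 0.0, -1.0]]
force: [-0.4, -0.5, 0.3]
opening: 0.78
grasp_force: 0.0
```

Request:
{"method": "move_arm", "body": {"increments": [{"xyz":[20,-30,0],"roll":0,"grip":55},{"xyz":[20,-30,0],"roll":0,"grip":55},{"xyz":[20,-30,0],"roll":0,"grip":55},{"xyz":[20,-30,0],"roll":0,"grip":55},{"xyz":[20,-30,0],"roll":0,"grip":55}]}}

```text
time_s: 1.85
position: [0.3281, -0.4306, 0.2226]
tcp_rot: [[1.0, 0.004, 0.0], [0.004, -1.0, -0.0], [0.0, 0.0, -1.0]]
force: [0.2, 0.1, 0.5]
opening: 0.556
grasp_force: 0.0
```

Request:
{"method": "move_arm", "body": {"increments": [{"xyz":[20,-30,0],"roll":0,"grip":55},{"xyz":[20,-30,0],"roll":0,"grip":55},{"xyz":[20,-30,0],"roll":0,"grip":55},{"xyz":[20,-30,0],"roll":0,"grip":55},{"xyz":[20,-30,0],"roll":0,"grip":55}]}}

```text
time_s: 2.27
position: [0.4282, -0.2804, 0.2228]
tcp_rot: [[1.0, 0.004, 0.0], [0.004, -1.0, -0.0], [0.0, 0.0, -1.0]]
force: [0.9, -0.1, 0.3]
opening: 0.55
grasp_force: 0.0
```

Request:
{"method": "move_arm", "body": {"increments": [{"xyz":[20,-30,0],"roll":0,"grip":55},{"xyz":[20,-30,0],"roll":0,"grip":55},{"xyz":[20,-30,0],"roll":0,"grip":55},{"xyz":[20,-30,0],"roll":0,"grip":55},{"xyz":[20,-30,0],"roll":0,"grip":55}]}}

```text
time_s: 2.68
position: [0.5281, -0.1302, 0.2228]
tcp_rot: [[1.0, 0.004, 0.0], [0.004, -1.0, -0.0], [0.0, 0.0, -1.0]]
force: [0.4, -0.4, 0.4]
opening: 0.552
grasp_force: 0.0
```

Request:
{"method": "move_arm", "body": {"increments": [{"xyz":[20,-30,0],"roll":0,"grip":55},{"xyz":[20,-30,0],"roll":0,"grip":55},{"xyz":[10,-15,0],"roll":0,"grip":55},{"xyz":[0,0,0],"roll":0,"grip":55},{"xyz":[0,0,0],"roll":0,"grip":55}]}}

```text
time_s: 3.1
position: [0.5774, -0.0559, 0.2224]
tcp_rot: [[1.0, 0.006, -0.0], [0.006, -1.0, -0.0], [-0.0, 0.0, -1.0]]
force: [-1.2, 0.5, -0.5]
opening: 0.551
grasp_force: 0.0
```

Request:
{"method": "move_arm", "body": {"increments": [{"xyz":[17,-25,0],"roll":0.002,"grip":55},{"xyz":[17,-25,0],"roll":0.002,"grip":55},{"xyz":[17,-26,0],"roll":0.002,"grip":55},{"xyz":[0,0,0],"roll":0,"grip":55},{"xyz":[0,0,0],"roll":0,"grip":55}]}}

```text
time_s: 3.52
position: [0.6282, 0.0188, 0.2223]
tcp_rot: [[1.0, -0.003, -0.001], [-0.003, -1.0, -0.001], [-0.001, 0.001, -1.0]]
force: [-0.7, -0.3, -0.3]
opening: 0.551
grasp_force: 0.0
```

Request:
{"method": "move_arm", "body": {"increments": [{"xyz":[0,0,25],"roll":0,"grip":55},{"xyz":[0,0,25],"roll":0,"grip":55},{"xyz":[0,0,25],"roll":0,"grip":55},{"xyz":[0,0,25],"roll":0,"grip":55},{"xyz":[0,0,10],"roll":0,"grip":55}]}}

```text
time_s: 3.93
position: [0.6249, 0.0172, 0.1093]
tcp_rot: [[1.0, -0.007, -0.007], [-0.007, -1.0, 0.0], [-0.007, -0.0, -1.0]]
force: [-0.1, -0.2, -1.1]
opening: 0.549
grasp_force: 0.0
```

Request:
{"method": "move_arm", "body": {"increments": [{"xyz":[0,0,0],"roll":0,"grip":40},{"xyz":[0,0,0],"roll":0,"grip":34},{"xyz":[0,0,0],"roll":0,"grip":25},{"xyz":[0,0,0],"roll":0,"grip":10},{"xyz":[0,0,0],"roll":0,"grip":0}]}}

```text
time_s: 4.35
position: [0.6294, 0.0189, 0.1142]
tcp_rot: [[1.0, -0.005, 0.003], [-0.005, -1.0, -0.001], [0.003, 0.001, -1.0]]
force: [-0.3, -0.7, 3.4]
opening: 0.314
grasp_force: 29.9
```

Request:
{"method": "move_arm", "body": {"increments": [{"xyz":[0,0,0],"roll":0,"grip":0},{"xyz":[0,0,0],"roll":0,"grip":0},{"xyz":[0,0,0],"roll":0,"grip":0}]}}

```text
time_s: 4.6
position: [0.6295, 0.0191, 0.1142]
tcp_rot: [[1.0, -0.005, 0.003], [-0.005, -1.0, -0.001], [0.003, 0.001, -1.0]]
force: [-0.0, -0.7, 5.6]
opening: 0.315
grasp_force: 29.9
```

Request:
{"method": "move_arm", "body": {"increments": [{"xyz":[0,0,-15],"roll":0,"grip":0},{"xyz":[0,0,-35],"roll":0,"grip":0},{"xyz":[0,0,-40],"roll":0,"grip":0},{"xyz":[0,0,-40],"roll":0,"grip":0},{"xyz":[0,0,-40],"roll":0,"grip":0}]}}

```text
time_s: 5.02
position: [0.6276, 0.0195, 0.2839]
tcp_rot: [[1.0, -0.005, -0.001], [-0.005, -1.0, 0.0], [-0.001, -0.0, -1.0]]
force: [0.5, 0.7, -1.0]
opening: 0.313
grasp_force: 29.9
```

Request:
{"method": "move_arm", "body": {"increments": [{"xyz":[0,0,-25],"roll":0,"grip":0},{"xyz":[-5,15,0],"roll":0,"grip":0},{"xyz":[-10,30,0],"roll":0,"grip":0},{"xyz":[-12,35,0],"roll":0,"grip":0},{"xyz":[-12,35,0],"roll":0,"grip":0}]}}

```text
time_s: 5.43
position: [0.5879, -0.0958, 0.3076]
tcp_rot: [[1.0, -0.003, -0.0], [-0.003, -1.0, 0.0], [-0.0, -0.0, -1.0]]
force: [0.8, -0.3, -1.3]
opening: 0.313
grasp_force: 29.9
```

Request:
{"method": "move_arm", "body": {"increments": [{"xyz":[-12,35,0],"roll":0,"grip":0},{"xyz":[-12,35,0],"roll":0,"grip":0},{"xyz":[-8,23,0],"roll":0,"grip":0},{"xyz":[-3,10,0],"roll":0,"grip":0},{"xyz":[0,0,0],"roll":0,"grip":0}]}}

```text
time_s: 5.85
position: [0.5524, -0.2004, 0.3073]
tcp_rot: [[1.0, -0.009, -0.0], [-0.009, -1.0, -0.0], [-0.0, 0.0, -1.0]]
force: [-0.7, 0.3, -0.7]
opening: 0.319
grasp_force: 29.9
```

```bash
python3 - <<'E'
from h import *
s=bot.read_state(); print(s["position"],s["force"],s["opening"])
for c in("top","side"):
    T,K=c2w(c); p,d=bot.capture(c);cv2.imwrite(f"pics/{c}1.png",p[...,::-1])
    W=cloud(d,T,K); x,y=s["position"][:2]; z=s["position"][2]
    m=(d>0)&(np.hypot(W[...,0]-x,W[...,1]-y)<.06)&(W[...,2]>z-.114-.02)&(W[...,2]<z-.035)
    q=W[m]; print(c,m.sum(), q.min(0) if len(q) else 0)
    lo=q[(q[:,2]<z-.03-.02)]
    from scipy.optimize import least_squares
    for a,b in((z-.11,z-.075),(z-.075,z-.03)):
        k=q[(q[:,2]>a)&(q[:,2]<b)]
        if len(k)>8: print(least_squares(lambda t:np.hypot(k[:,0]-t[0],k[:,1]-t[1])-.027,[x,y],loss="soft_l1",f_scale=.002).x.round(4),len(k))
E
```

```text
[ 0.55244525 -0.20040904  0.30728882] [-0.71028397  0.27196308 -0.67194419] 0.31935746747015675
top 0 0
side 335 [ 0.52426605 -0.20670314  0.19470084]
[ 0.552  -0.1988] 147
[ 0.5524 -0.1983] 183
```

Request:
{"method": "move_arm", "body": {"increments": [{"xyz":[2,-1,20],"roll":-0.005,"grip":0},{"xyz":[0,0,35],"roll":0,"grip":0},{"xyz":[0,0,35],"roll":0,"grip":0},{"xyz":[0,0,35],"roll":0,"grip":0},{"xyz":[0,0,30],"roll":0,"grip":0}]}}

```text
time_s: 6.37
position: [0.5553, -0.1946, 0.1507]
tcp_rot: [[1.0, 0.003, -0.001], [0.003, -1.0, 0.001], [-0.001, -0.001, -1.0]]
force: [-0.1, 0.3, -1.1]
opening: 0.314
grasp_force: 29.9
```

Request:
{"method": "move_arm", "body": {"increments": [{"xyz":[0,0,15],"roll":0,"grip":0},{"xyz":[0,0,7],"roll":0,"grip":0},{"xyz":[0,0,4],"roll":0,"grip":0},{"xyz":[0,0,0],"roll":0,"grip":0},{"xyz":[0,0,0],"roll":0,"grip":0}]}}

```text
time_s: 6.78
position: [0.5564, -0.1972, 0.1277]
tcp_rot: [[1.0, 0.001, 0.002], [0.001, -1.0, -0.001], [0.002, 0.001, -1.0]]
force: [-0.4, -0.0, -0.6]
opening: 0.312
grasp_force: 29.9
```

Request:
{"method": "move_arm", "body": {"increments": [{"xyz":[0,0,3],"roll":0,"grip":0},{"xyz":[0,0,2],"roll":0,"grip":0},{"xyz":[0,0,1],"roll":0,"grip":0},{"xyz":[0,0,0],"roll":0,"grip":0},{"xyz":[0,0,0],"roll":0,"grip":0}]}}

```text
time_s: 7.2
position: [0.5561, -0.1978, 0.1222]
tcp_rot: [[1.0, -0.001, 0.003], [-0.001, -1.0, -0.001], [0.003, 0.001, -1.0]]
force: [-0.2, 0.5, 5.9]
opening: 0.312
grasp_force: 29.9
```

Request:
{"method": "move_arm", "body": {"increments": [{"xyz":[0,0,0],"roll":0,"grip":36},{"xyz":[0,0,0],"roll":0,"grip":42},{"xyz":[0,0,0],"roll":0,"grip":50},{"xyz":[0,0,0],"roll":0,"grip":55},{"xyz":[0,0,0],"roll":0,"grip":55}]}}

```text
time_s: 7.62
position: [0.555, -0.1975, 0.1203]
tcp_rot: [[1.0, -0.0, -0.0], [-0.0, -1.0, 0.0], [-0.0, -0.0, -1.0]]
force: [0.2, 0.1, 0.4]
opening: 0.52
grasp_force: 0.0
```

Request:
{"method": "move_arm", "body": {"increments": [{"xyz":[0,0,-10],"roll":0,"grip":55},{"xyz":[0,0,-30],"roll":0,"grip":55},{"xyz":[0,0,-40],"roll":0,"grip":55},{"xyz":[0,0,-25],"roll":0,"grip":55},{"xyz":[0,0,0],"roll":0,"grip":55}]}}

```text
time_s: 8.03
position: [0.5589, -0.1994, 0.2325]
tcp_rot: [[1.0, -0.0, 0.012], [-0.0, -1.0, -0.007], [0.012, 0.007, -1.0]]
force: [1.0, 0.3, 0.2]
opening: 0.547
grasp_force: 0.0
```

Request:
{"method": "move_arm", "body": {"increments": [{"xyz":[-5,-20,0],"roll":0,"grip":55},{"xyz":[-9,-34,0],"roll":0,"grip":55},{"xyz":[-9,-34,0],"roll":0,"grip":55},{"xyz":[-9,-34,0],"roll":0,"grip":55},{"xyz":[-9,-34,0],"roll":0,"grip":55}]}}

```text
time_s: 8.45
position: [0.5133, -0.0401, 0.2255]
tcp_rot: [[1.0, -0.001, -0.0], [-0.001, -1.0, 0.0], [-0.001, -0.0, -1.0]]
force: [0.4, -0.0, -0.8]
opening: 0.551
grasp_force: 0.0
```

Request:
{"method": "move_arm", "body": {"increments": [{"xyz":[-9,-34,0],"roll":0,"grip":55},{"xyz":[-7,-25,0],"roll":0,"grip":55},{"xyz":[-4,-17,0],"roll":0,"grip":55},{"xyz":[0,0,0],"roll":0,"grip":55},{"xyz":[0,0,0],"roll":0,"grip":55}]}}

```text
time_s: 8.87
position: [0.494, 0.0351, 0.2257]
tcp_rot: [[1.0, 0.002, 0.0], [0.002, -1.0, -0.0], [0.0, 0.0, -1.0]]
force: [-0.2, 0.0, -0.2]
opening: 0.553
grasp_force: 0.0
```

```bash
python3 - <<'E'
from h import *
ims=[]
for c in("top","side"):
    p,d=bot.capture(c); ims.append(p)
a=ims[1][120:300,200:360]
p,d=bot.capture("wrist")
cv2.imwrite("pics/c2.png",np.hstack([cv2.resize(a,(400,450)),cv2.resize(p,(400,450))])[...,::-1])
print(bot.read_state()["position"])
E
```

```text
[0.4948654  0.03351696 0.2256021 ]
```

View pics/c2.png

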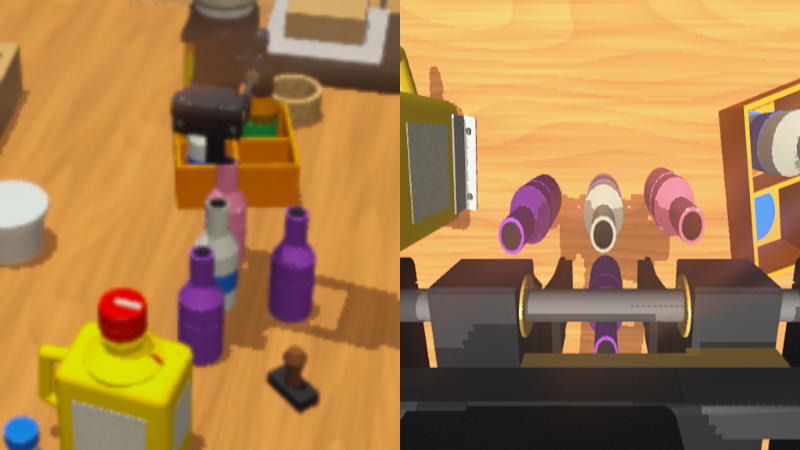

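Left (side crop): B stands in the crate's near cell at about (197,150), upright. White A is at (217,250) between the decoys. The gripper isn't where I expect it in that view. In the wrist view, A is at (603,230) and a purple bottle at (605,300). I'll check by projection before descending.

```bash
python3 - <<'E'
from h import *
from scipy.optimize import least_squares
s=bot.read_state();print(s["position"],s["joint_positions"])
def proj(P,T,K):
    q=np.linalg.inv(T)@np.r_[P,1]; return (K@(q[:3]/q[2]))[:2].round(),q[2].round(3)
for c in("wrist","side","top"):
    T,K=c2w(c,s); p,d=bot.capture(c); W=cloud(d,T,K)
    print(c,"tcp",proj(s["position"],T,K),"A",proj([.495,.034,.15],T,K),"purp1",proj([.401,.031,.15],T,K),"Bnow",proj([.555,-.198,.158],T,K))
    near=(d>0)&(np.hypot(W[...,0]-.495,W[...,1]-.034)<.04)
    for lo,hi,r in((.115,.16,.014),(.02,.085,.027)):
        k=W[near&(W[...,2]>lo)&(W[...,2]<hi)]
        if len(k)>8: print(c,least_squares(lambda t:np.hypot(k[:,0]-t[0],k[:,1]-t[1])-r,[.495,.034],loss="soft_l1",f_scale=.002).x.round(4),len(k))
    near=(d>0)&(np.hypot(W[...,0]-s["position"][0],W[...,1]-s["position"][1])<.08)&(W[...,2]>.2); print("gripper pts",near.sum())
    for i in ("pic",): cv2.imwrite(f"pics/{c}3.png",p[...,::-1])
a=cv2.imread("pics/side3.png");b=cv2.imread("pics/top3.png")
cv2.imwrite("pics/c3.png",np.hstack([cv2.resize(a,(400,300)),cv2.resize(b,(400,300))]))
E
```

```text
[0.4948654  0.03351696 0.2256021 ] [-9.04297974e+00  2.00773400e+01  1.00073082e+02 -2.58234854e-02
  5.98129189e+01  8.10460142e+01]
wrist tcp (array([262., 238.]), np.float64(0.174)) A (array([261., 201.]), np.float64(0.247)) purp1 (array([265., 301.]), np.float64(0.271)) Bnow (array([573., 126.]), np.float64(0.224))
wrist [0.4947 0.0361] 1068
wrist [0.4953 0.0361] 314
gripper pts 72366
side tcp (array([287., 180.]), np.float64(1.323)) A (array([287., 201.]), np.float64(1.365)) purp1 (array([318., 205.]), np.float64(1.348)) Bnow (array([283., 158.]), np.float64(1.56))
side [0.4955 0.0338] 135
side [0.496  0.0353] 121
gripper pts 3320
top tcp (array([243., 219.]), np.float64(1.072)) A (array([244., 219.]), np.float64(1.148)) purp1 (array([245., 252.]), np.float64(1.142)) Bnow (array([324., 198.]), np.float64(1.145))
gripper pts 2984
```

View pics/c3.png

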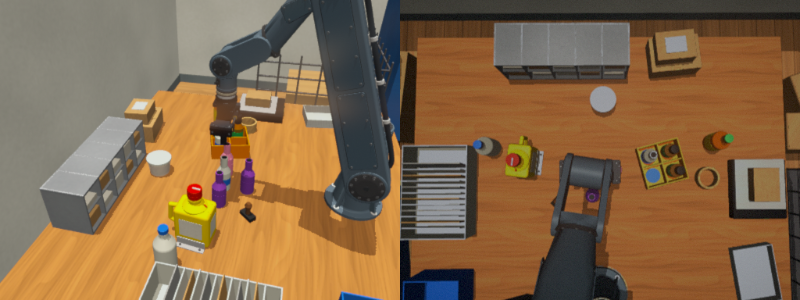

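The views agree: the gripper is directly above A, and it only appeared over the crate because of the camera's perspective. B stands on its pad. Descend and grasp A.

Request:
{"method": "move_arm", "body": {"increments": [{"xyz":[0,-1,25],"roll":0,"grip":55},{"xyz":[0,0,30],"roll":0,"grip":55},{"xyz":[0,0,30],"roll":0,"grip":55},{"xyz":[0,0,18],"roll":0,"grip":55},{"xyz":[0,0,7],"roll":0,"grip":55}]}}

```text
time_s: 9.58
position: [0.4926, 0.0351, 0.1129]
tcp_rot: [[1.0, -0.001, -0.005], [-0.001, -1.0, 0.001], [-0.005, -0.001, -1.0]]
force: [0.2, -0.3, 0.5]
opening: 0.549
grasp_force: 0.0
```

Request:
{"method": "move_arm", "body": {"increments": [{"xyz":[0,0,0],"roll":0,"grip":45},{"xyz":[0,0,0],"roll":0,"grip":34},{"xyz":[0,0,0],"roll":0,"grip":25},{"xyz":[0,0,0],"roll":0,"grip":10},{"xyz":[0,0,0],"roll":0,"grip":0}]}}

```text
time_s: 10.0
position: [0.4953, 0.0355, 0.1168]
tcp_rot: [[1.0, -0.0, 0.003], [-0.0, -1.0, -0.0], [0.003, 0.0, -1.0]]
force: [0.3, 1.0, 2.3]
opening: 0.311
grasp_force: 30.0
```

Request:
{"method": "move_arm", "body": {"increments": [{"xyz":[0,0,0],"roll":0,"grip":0},{"xyz":[0,0,0],"roll":0,"grip":0},{"xyz":[0,0,0],"roll":0,"grip":0}]}}

```text
time_s: 10.25
position: [0.4954, 0.0355, 0.1168]
tcp_rot: [[1.0, -0.0, 0.003], [-0.0, -1.0, -0.0], [0.003, 0.0, -1.0]]
force: [-0.2, 1.4, 7.1]
opening: 0.308
grasp_force: 30.0
```

Request:
{"method": "move_arm", "body": {"increments": [{"xyz":[0,0,-15],"roll":0,"grip":0},{"xyz":[0,0,-35],"roll":0,"grip":0},{"xyz":[0,0,-40],"roll":0,"grip":0},{"xyz":[0,0,-40],"roll":0,"grip":0},{"xyz":[0,0,-40],"roll":0,"grip":0}]}}

```text
time_s: 10.67
position: [0.4933, 0.0357, 0.2872]
tcp_rot: [[1.0, -0.0, -0.001], [-0.0, -1.0, 0.0], [-0.001, -0.0, -1.0]]
force: [0.6, -0.9, -1.0]
opening: 0.312
grasp_force: 30.0
```

Request:
{"method": "move_arm", "body": {"increments": [{"xyz":[0,0,-25],"roll":0,"grip":0},{"xyz":[-1,15,0],"roll":0,"grip":0},{"xyz":[-2,30,0],"roll":0,"grip":0},{"xyz":[-3,38,0],"roll":0,"grip":0},{"xyz":[-3,38,0],"roll":0,"grip":0}]}}

```text
time_s: 11.08
position: [0.4845, -0.0859, 0.3109]
tcp_rot: [[1.0, 0.002, 0.0], [0.002, -1.0, -0.0], [0.0, 0.0, -1.0]]
force: [0.5, -0.7, -0.3]
opening: 0.316
grasp_force: 30.0
```

Request:
{"method": "move_arm", "body": {"increments": [{"xyz":[-3,38,0],"roll":0,"grip":0},{"xyz":[-3,38,0],"roll":0,"grip":0},{"xyz":[-3,34,0],"roll":0,"grip":0},{"xyz":[-2,18,0],"roll":0,"grip":0},{"xyz":[0,6,0],"roll":0,"grip":0}]}}

```text
time_s: 11.5
position: [0.4736, -0.2225, 0.3103]
tcp_rot: [[1.0, -0.004, -0.0], [-0.004, -1.0, -0.001], [-0.0, 0.001, -1.0]]
force: [-0.3, -0.2, -0.1]
opening: 0.31
grasp_force: 30.0
```

Request:
{"method": "move_arm", "body": {"increments": [{"xyz":[0,0,0],"roll":0,"grip":0},{"xyz":[0,0,0],"roll":0,"grip":0},{"xyz":[0,0,0],"roll":0,"grip":0}]}}

```text
time_s: 11.75
position: [0.474, -0.2177, 0.3104]
tcp_rot: [[1.0, 0.001, -0.001], [0.001, -1.0, 0.001], [-0.001, -0.001, -1.0]]
force: [-0.2, -0.4, -1.5]
opening: 0.314
grasp_force: 30.0
```

Request:
{"method": "move_arm", "body": {"increments": [{"xyz":[2,2,20],"roll":0,"grip":0},{"xyz":[0,0,35],"roll":0,"grip":0},{"xyz":[0,0,35],"roll":0,"grip":0},{"xyz":[0,0,35],"roll":0,"grip":0},{"xyz":[0,0,30],"roll":0,"grip":0}]}}

```text
time_s: 12.17
position: [0.476, -0.2191, 0.1541]
tcp_rot: [[1.0, 0.002, -0.001], [0.002, -1.0, 0.001], [-0.001, -0.001, -1.0]]
force: [-0.6, 0.2, -0.5]
opening: 0.316
grasp_force: 30.0
```

Request:
{"method": "move_arm", "body": {"increments": [{"xyz":[0,0,15],"roll":0,"grip":0},{"xyz":[0,0,7],"roll":0,"grip":0},{"xyz":[0,0,4],"roll":0,"grip":0},{"xyz":[0,0,2],"roll":0,"grip":0},{"xyz":[0,0,0],"roll":0,"grip":0}]}}

```text
time_s: 12.58
position: [0.477, -0.2214, 0.1284]
tcp_rot: [[1.0, 0.001, 0.001], [0.001, -1.0, -0.001], [0.001, 0.001, -1.0]]
force: [-0.3, -0.7, -0.3]
opening: 0.313
grasp_force: 30.0
```

Request:
{"method": "move_arm", "body": {"increments": [{"xyz":[0,0,2],"roll":0,"grip":0},{"xyz":[0,0,1],"roll":0,"grip":0},{"xyz":[0,0,0],"roll":0,"grip":0},{"xyz":[0,0,0],"roll":0,"grip":0}]}}

```text
time_s: 12.92
position: [0.4764, -0.2217, 0.1251]
tcp_rot: [[1.0, -0.0, 0.001], [-0.0, -1.0, -0.001], [0.001, 0.001, -1.0]]
force: [-0.6, 0.8, -0.9]
opening: 0.309
grasp_force: 30.0
```

Request:
{"method": "move_arm", "body": {"increments": [{"xyz":[0,0,1],"roll":0,"grip":0},{"xyz":[0,0,1],"roll":0,"grip":0},{"xyz":[0,0,0],"roll":0,"grip":0},{"xyz":[0,0,0],"roll":0,"grip":0}]}}

```text
time_s: 13.25
position: [0.4768, -0.2218, 0.1248]
tcp_rot: [[1.0, -0.0, 0.002], [-0.0, -1.0, -0.001], [0.002, 0.001, -1.0]]
force: [-2.5, 1.1, 13.1]
opening: 0.312
grasp_force: 30.0
```

Contact with the pad. Release A, rise clear, and check both bottles.

Request:
{"method": "move_arm", "body": {"increments": [{"xyz":[0,0,-1],"roll":0,"grip":34},{"xyz":[0,0,0],"roll":0,"grip":42},{"xyz":[0,0,0],"roll":0,"grip":50},{"xyz":[0,0,0],"roll":0,"grip":55},{"xyz":[0,0,0],"roll":0,"grip":55}]}}

```text
time_s: 13.67
position: [0.4761, -0.2214, 0.1233]
tcp_rot: [[1.0, -0.0, -0.0], [-0.0, -1.0, 0.0], [-0.0, -0.0, -1.0]]
force: [-0.3, 0.0, 0.3]
opening: 0.521
grasp_force: 0.0
```

Request:
{"method": "move_arm", "body": {"increments": [{"xyz":[0,0,-10],"roll":0,"grip":55},{"xyz":[0,0,-30],"roll":0,"grip":55},{"xyz":[0,0,-40],"roll":0,"grip":55},{"xyz":[0,0,-40],"roll":0,"grip":55},{"xyz":[0,0,-40],"roll":0,"grip":70}]}}

```text
time_s: 14.08
position: [0.4758, -0.2211, 0.2857]
tcp_rot: [[1.0, -0.0, -0.001], [-0.0, -1.0, 0.0], [-0.001, -0.0, -1.0]]
force: [0.9, -0.8, -0.2]
opening: 0.581
grasp_force: 0.0
```

Request:
{"method": "move_arm", "body": {"increments": [{"xyz":[4,-35,0],"roll":0,"grip":90},{"xyz":[4,-40,0],"roll":0,"grip":90},{"xyz":[4,-40,0],"roll":0,"grip":90},{"xyz":[4,-40,0],"roll":0,"grip":90},{"xyz":[4,-40,0],"roll":0,"grip":90}]}}

```text
time_s: 14.5
position: [0.496, -0.0248, 0.2844]
tcp_rot: [[1.0, -0.001, 0.001], [-0.001, -1.0, -0.0], [0.001, 0.0, -1.0]]
force: [1.1, -0.7, -0.3]
opening: 0.873
grasp_force: 0.0
```

Request:
{"method": "move_arm", "body": {"increments": [{"xyz":[4,-40,0],"roll":0,"grip":90},{"xyz":[4,-40,0],"roll":0,"grip":90},{"xyz":[4,-40,0],"roll":0,"grip":90},{"xyz":[4,-40,0],"roll":0,"grip":90},{"xyz":[4,-40,0],"roll":0,"grip":90}]}}

```text
time_s: 14.92
position: [0.5159, 0.1756, 0.2842]
tcp_rot: [[1.0, -0.0, 0.0], [-0.0, -1.0, -0.0], [0.0, 0.0, -1.0]]
force: [0.4, -0.5, 0.2]
opening: 0.902
grasp_force: 0.0
```

Request:
{"method": "move_arm", "body": {"increments": [{"xyz":[4,-30,0],"roll":0,"grip":90},{"xyz":[4,-10,0],"roll":0,"grip":90},{"xyz":[0,0,0],"roll":0,"grip":90},{"xyz":[0,0,0],"roll":0,"grip":90}]}}

```text
time_s: 15.25
position: [0.5241, 0.2131, 0.2836]
tcp_rot: [[1.0, 0.001, -0.0], [0.001, -1.0, -0.001], [-0.0, 0.001, -1.0]]
force: [0.1, -0.6, -0.5]
opening: 0.904
grasp_force: 0.0
```

```bash
python3 - <<'E'
from h import *
from scipy.optimize import least_squares
s=bot.read_state();print(s["position"],s["joint_positions"].round(1),s["opening"])
ims=[]
for c in("wrist","side","top"):
    s=bot.read_state();T,K=c2w(c,s); p,d=bot.capture(c); W=cloud(d,T,K);q=p.astype(int); ims.append(p)
    if c!="wrist":
      for n,x,y in(("P1",.555,-.199),("P2",.476,-.220)):
        near=(d>0)&(np.hypot(W[...,0]-x,W[...,1]-y)<.036)
        k=W[near&(W[...,2]>.12)&(W[...,2]<.17)]
        if len(k)>8: print(c,n,least_squares(lambda t:np.hypot(k[:,0]-t[0],k[:,1]-t[1])-.014,[x,y],loss="soft_l1",f_scale=.002).x.round(4),len(k),k[:,2].max().round(3))
    t=(d>0)&(q[...,0]>120)&(q[...,1]<70)&(q[...,2]<70)&(np.hypot(W[...,0]-.537,W[...,1]-.309)<.05)&(W[...,2]>.18)
    k=W[t]
    if len(k)>8:
        tp=k[k[:,2]>.208]; sd=k[(k[:,2]<.207)]
        print(c,"cap",len(k),"top mid",((tp.max(0)+tp.min(0))/2).round(4),np.ptp(tp,0).round(3),len(tp))
        if len(sd)>8: print("  side fit",least_squares(lambda t:np.hypot(k[:,0]-t[0],k[:,1]-t[1])-.024,[.537,.309],loss="soft_l1",f_scale=.002).x.round(4) if 0 else least_squares(lambda t:np.hypot(sd[:,0]-t[0],sd[:,1]-t[1])-.024,[.537,.309],loss="soft_l1",f_scale=.002).x.round(4),len(sd))
a=ims[2][150:265,110:380]
cv2.imwrite("pics/c4.png",np.vstack([cv2.resize(a,(540,230)),np.hstack([cv2.resize(ims[0],(270,203)),cv2.resize(ims[1],(270,203))])])[...,::-1])
E
```

```text
[0.52407093 0.2131485  0.28357164] [ 1.090e+01  2.180e+01  8.640e+01 -1.000e-01  7.180e+01  1.008e+02] 0.9038599316731436
wrist cap 272 top mid [0.5402 0.3102 0.2116] [0.043 0.04  0.007] 193
  side fit [0.5374 0.3081] 72
side P1 [ 0.5563 -0.1963] 73 0.166
side P2 [ 0.4758 -0.2226] 108 0.163
side cap 316 top mid [0.5362 0.3108 0.2139] [0.046 0.048 0.012] 194
  side fit [0.5378 0.3068] 119
top P1 [ 0.5538 -0.1983] 89 0.163
top P2 [ 0.4747 -0.224 ] 94 0.167
```

View pics/c4.png

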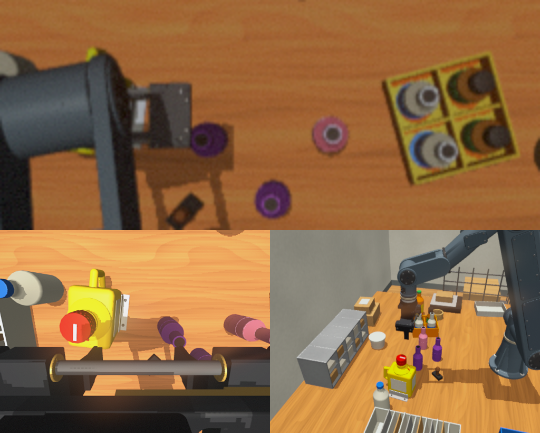

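Both empties stand in their cells, about 2–4 mm off the pad centres. The cap axis is at (0.5375, 0.3085). Go over the cap, descend, and grip.

Request:
{"method": "move_arm", "body": {"increments": [{"xyz":[4,-30,0],"roll":0,"grip":90},{"xyz":[5,-35,0],"roll":0,"grip":90},{"xyz":[3,-20,0],"roll":0,"grip":90},{"xyz":[1,-10,0],"roll":0,"grip":90},{"xyz":[0,0,0],"roll":0,"grip":90}]}}

```text
time_s: 15.82
position: [0.5375, 0.3089, 0.2834]
tcp_rot: [[1.0, 0.0, -0.0], [0.0, -1.0, 0.0], [-0.0, -0.0, -1.0]]
force: [-0.7, -0.3, -0.1]
opening: 0.9
grasp_force: 0.0
```

Request:
{"method": "move_arm", "body": {"increments": [{"xyz":[0,0,20],"roll":0,"grip":90},{"xyz":[0,0,30],"roll":0,"grip":90},{"xyz":[0,0,0],"roll":0,"grip":90},{"xyz":[0,0,0],"roll":0,"grip":90}]}}

```text
time_s: 16.15
position: [0.5361, 0.3063, 0.2322]
tcp_rot: [[1.0, -0.002, -0.005], [-0.002, -1.0, -0.002], [-0.005, 0.002, -1.0]]
force: [0.0, 0.4, 0.8]
opening: 0.901
grasp_force: 0.0
```

```bash
python3 - <<'E'
from h import *
s=bot.read_state();print(s["position"],s["joint_positions"].round(1))
from scipy.optimize import least_squares
for c in("wrist","side"):
    T,K=c2w(c,bot.read_state()); p,d=bot.capture(c); W=cloud(d,T,K);q=p.astype(int)
    t=(d>0)&(q[...,0]>120)&(q[...,1]<70)&(q[...,2]<70)&(np.hypot(W[...,0]-.537,W[...,1]-.309)<.05)&(W[...,2]>.18);k=W[t]
    tp=k[k[:,2]>.208]; sd=k[k[:,2]<.207]
    if len(tp):print(c,((tp.max(0)+tp.min(0))/2).round(4),np.ptp(tp,0).round(3))
    if len(sd)>8:print(least_squares(lambda t:np.hypot(sd[:,0]-t[0],sd[:,1]-t[1])-.024,[.537,.309],loss="soft_l1",f_scale=.002).x.round(4),len(sd))
    cv2.imwrite(f"pics/{c}5.png",p[...,::-1])
E
```

```text
[0.53607636 0.30631813 0.23223828] [ 19.4  29.2  82.4  -0.   68.8 109.5]
wrist [0.5366 0.3082 0.2119] [0.028 0.047 0.007]
side [0.5321 0.3096 0.214 ] [0.037 0.049 0.011]
[0.5373 0.307 ] 117
```

View pics/wrist5.png

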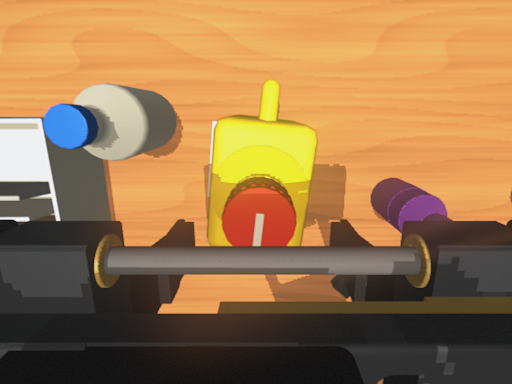

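The cap (258,222) is centred between the fingers, with clear space on both sides. Descend 48 mm and close.

Request:
{"method": "move_arm", "body": {"increments": [{"xyz":[0,-1,15],"roll":0,"grip":90},{"xyz":[0,0,18],"roll":0,"grip":90},{"xyz":[0,0,10],"roll":0,"grip":90},{"xyz":[0,0,5],"roll":0,"grip":90},{"xyz":[0,0,0],"roll":0,"grip":80}]}}

```text
time_s: 16.67
position: [0.5372, 0.3092, 0.1853]
tcp_rot: [[1.0, -0.0, -0.001], [-0.0, -1.0, -0.0], [-0.001, 0.0, -1.0]]
force: [0.7, -0.2, 0.5]
opening: 0.876
grasp_force: 0.0
```

Request:
{"method": "move_arm", "body": {"increments": [{"xyz":[0,0,0],"roll":0,"grip":70},{"xyz":[0,0,0],"roll":0,"grip":62},{"xyz":[0,0,0],"roll":0,"grip":56},{"xyz":[0,0,0],"roll":0,"grip":40},{"xyz":[0,0,0],"roll":0,"grip":0}]}}

```text
time_s: 17.08
position: [0.5376, 0.3092, 0.1862]
tcp_rot: [[1.0, 0.0, 0.001], [0.0, -1.0, -0.001], [0.001, 0.001, -1.0]]
force: [-0.6, -0.4, 1.4]
opening: 0.544
grasp_force: 30.0
```

Request:
{"method": "move_arm", "body": {"increments": [{"xyz":[0,0,0],"roll":0,"grip":0},{"xyz":[0,0,0],"roll":0,"grip":0},{"xyz":[0,0,0],"roll":0,"grip":0}]}}

```text
time_s: 17.33
position: [0.5376, 0.3092, 0.186]
tcp_rot: [[1.0, -0.0, 0.001], [-0.0, -1.0, -0.001], [0.001, 0.001, -1.0]]
force: [-0.0, -1.6, 2.4]
opening: 0.544
grasp_force: 30.0
```

Request:
{"method": "move_arm", "body": {"increments": [{"xyz":[0,0,2],"roll":0,"grip":0},{"xyz":[0,0,2],"roll":0,"grip":0},{"xyz":[0,0,2],"roll":0,"grip":0},{"xyz":[0,0,1],"roll":0,"grip":0},{"xyz":[0,0,0],"roll":0,"grip":0}]}}

```text
time_s: 17.75
position: [0.5377, 0.3094, 0.1802]
tcp_rot: [[1.0, 0.0, 0.001], [0.0, -1.0, -0.0], [0.001, 0.0, -1.0]]
force: [-2.2, -3.9, 11.2]
opening: 0.546
grasp_force: 30.0
```

Request:
{"method": "move_arm", "body": {"increments": [{"xyz":[0,0,0],"roll":0,"grip":0},{"xyz":[0,0,0],"roll":0,"grip":0}]}}

```text
time_s: 17.92
position: [0.5377, 0.3094, 0.1801]
tcp_rot: [[1.0, -0.0, 0.001], [-0.0, -1.0, -0.0], [0.001, 0.0, -1.0]]
force: [-1.6, -3.5, 11.2]
opening: 0.545
grasp_force: 30.0
```

Bottomed at 5.9 mm of travel with 11 N. Turn counterclockwise (negative roll) by 67° while pressed.

Request:
{"method": "move_arm", "body": {"increments": [{"xyz":[0,0,0.5],"roll":-0.06,"grip":0},{"xyz":[0,0,0],"roll":-0.11,"grip":0},{"xyz":[0,0,0],"roll":-0.11,"grip":0},{"xyz":[0,0,0],"roll":-0.11,"grip":0},{"xyz":[0,0,0],"roll":-0.11,"grip":0}]}}

```text
time_s: 18.33
position: [0.5378, 0.3098, 0.1801]
tcp_rot: [[0.875, 0.484, 0.002], [0.484, -0.875, 0.001], [0.002, 0.0, -1.0]]
force: [-2.4, -1.8, 11.7]
opening: 0.545
grasp_force: 30.0
```

Request:
{"method": "move_arm", "body": {"increments": [{"xyz":[0,0,0],"roll":-0.11,"grip":0},{"xyz":[0,0,0],"roll":-0.11,"grip":0},{"xyz":[0,0,0],"roll":-0.11,"grip":0},{"xyz":[0,0,0],"roll":0,"grip":0},{"xyz":[0,0,0],"roll":0,"grip":0}]}}

```text
time_s: 18.75
position: [0.5378, 0.3099, 0.1801]
tcp_rot: [[0.674, 0.738, 0.002], [0.738, -0.674, 0.001], [0.002, 0.001, -1.0]]
force: [-3.2, -3.1, 11.9]
opening: 0.545
grasp_force: 30.0
```

Request:
{"method": "move_arm", "body": {"increments": [{"xyz":[0,0,0],"roll":-0.1,"grip":0},{"xyz":[0,0,0],"roll":-0.1,"grip":0},{"xyz":[0,0,0],"roll":-0.08,"grip":0},{"xyz":[0,0,0],"roll":-0.06,"grip":0},{"xyz":[0,0,0],"roll":0,"grip":0}]}}

```text
time_s: 19.17
position: [0.5379, 0.3099, 0.1801]
tcp_rot: [[0.388, 0.922, 0.002], [0.922, -0.388, 0.001], [0.002, 0.002, -1.0]]
force: [-2.1, -2.8, 12.2]
opening: 0.546
grasp_force: 30.0
```

```bash
python3 - <<'E'
from h import *
p,d=bot.capture("wrist");s=bot.read_state();print(s["moment"],s["tcp_rot"][0])
cv2.imwrite("pics/w6.png",p[...,::-1])
E
```

```text
[-0.49536316  0.30929001  0.07826098] [0.38960923 0.92097721 0.00237395]
```

View pics/w6.png

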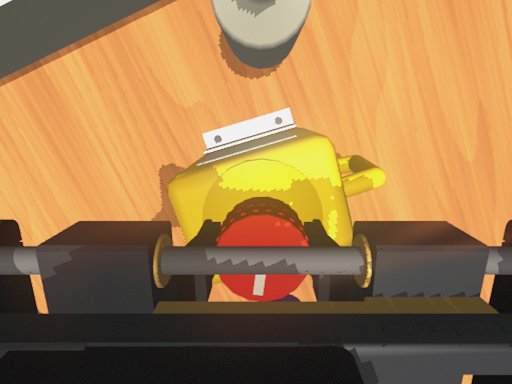

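The cap's white stripe (258,285) has turned with the gripper while the jug stayed put: 67° of turn with no slip. Lift 85 mm.

Request:
{"method": "move_arm", "body": {"increments": [{"xyz":[0,0,-5],"roll":0,"grip":0},{"xyz":[0,0,-10],"roll":0,"grip":0},{"xyz":[0,0,-18],"roll":0,"grip":0},{"xyz":[0,0,-20],"roll":0,"grip":0},{"xyz":[0,0,-18],"roll":0,"grip":0}]}}

```text
time_s: 19.63
position: [0.5367, 0.31, 0.2493]
tcp_rot: [[0.39, 0.921, -0.002], [0.921, -0.39, 0.001], [-0.0, -0.002, -1.0]]
force: [0.1, 0.2, -0.2]
opening: 0.547
grasp_force: 30.0
```

Request:
{"method": "move_arm", "body": {"increments": [{"xyz":[0,0,-10],"roll":0,"grip":0},{"xyz":[0,0,-6],"roll":0,"grip":0},{"xyz":[0,0,0],"roll":0,"grip":0},{"xyz":[0,0,0],"roll":0,"grip":0},{"xyz":[0,0,0],"roll":0,"grip":0}]}}

```text
time_s: 20.05
position: [0.5365, 0.3093, 0.2636]
tcp_rot: [[0.39, 0.921, -0.003], [0.921, -0.39, -0.001], [-0.002, -0.002, -1.0]]
force: [-0.8, -0.4, 0.1]
opening: 0.545
grasp_force: 30.0
```

```bash
python3 - <<'E'
from h import *
s=bot.read_state();print(s["position"],s["force"],s["opening"],s["grasp_force"],abs(s["qvel"]).max())
p,d=bot.capture("side");t,_=bot.capture("top")
cv2.imwrite("pics/c7.png",np.hstack([cv2.resize(p[100:340,170:370],(400,480)),cv2.resize(t[140:270,270:400],(400,480))])[...,::-1])
E
```

```text
[0.53646372 0.30934908 0.26363557] [-0.77150326 -0.37783084  0.10534228] 0.5448006982365596 30.002098116092384 0.3498553133693249
```

View pics/c7.png

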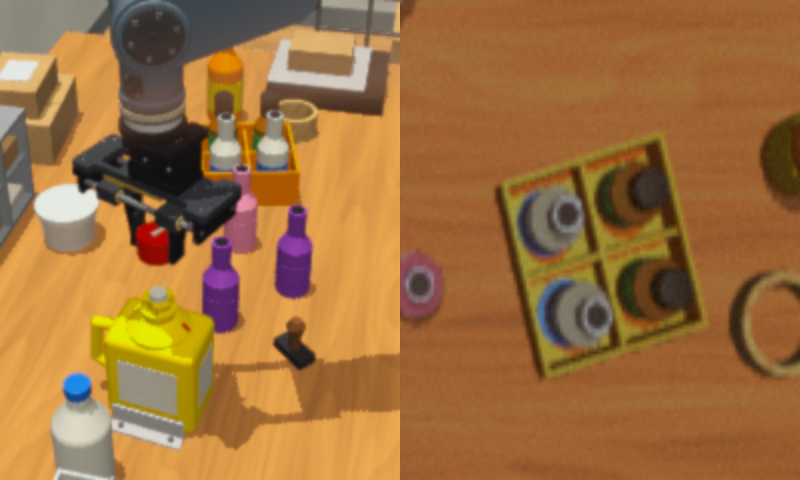

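The cap (155,243) is held level well above the open jug neck (157,295). Both white bottles stand upright on their pads, at (555,220) and (580,313) in the right half. Everything else is in place, so I'll hand in.

```bash
python3 -c "
from rig import bot
print(bot.hand_in())"
```

```text
the job is handed in; nothing more can be done
None
```

I handed the job in at about 20 s of the 67 s: both empty bottles stand on their pads, the jug is open, and the cap is held level above its mouth; the hand-in gave no verdict.

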